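# Gauge the juice groove of a planed carving board

### The arm

A 7-joint arm with a two-finger parallel gripper is mounted at the origin on the work surface. World frame = base frame: x ahead of the robot, y to its left, z up, the work surface at z = 0. Lengths are in mm, angles in rad, forces in N, time in s.
With the tool pointing down it reaches from about 400 to 875 mm from the base axis. Payload 4.4 kg.
Tool frame: the origin (TCP) lies midway between the tips of the shut fingers; the grasp point (between the pads) lies 19 mm behind it; z points along the fingers, y is the line along which they close (so a half turn about z gives the same grasp; the last joint's range is limited). The gripper opens to 85 mm and grips with 20 to 120 N. Pads are 22 mm wide; open, the fingers measure 114 mm over their backs; the gripper's body (76 mm by 85 mm) begins 54 mm behind the grasp point. The pads swing forward as they close: fully open they stand 13 mm farther back than shut.
Start: joints at [1.252, 0.628, 0.038, 1.517, -0.027, 0.996, -0.02], TCP at [162.604, -629.347, 201.213] pointing down, gripper open.
Joint ranges: [-3.06, 3.06], [-0.37, 2.12], [-1.25, 1.32], [0.18, 2.47], [-1.1, 4.24], [0.23, 1.98], [-2.94, 2.94]. Speed limits (rad/s): [2.57, 2.57, 3.14, 3.14, 3.14, 3.14, 3.14].

### API

Orientations are given as [roll, pitch, yaw] about the fixed x, y, z axes, in that order (R = Rz(yaw) Ry(pitch) Rx(roll)).
In Python, from cell import telemetry, eyes, ctrl, finder gives the robot as it stands.
- The arm moves only by the tool move_arm, never from a script. Its argument "steps" is a list of rows, each a list of 7 numbers: the turn, a rotation vector about the world's x, y, z in degrees, then the shift along the world's x, y, z in m, then the finger opening in m, from 0 to 0.0854. A call has 1 to 5 rows; each row shifts and turns the commanded pose from where the row before left it; what a row does not reach is not made up. A row lasts 1/10 s, in which the tool goes at most 50 mm and 8.59 degrees, less where a joint would pass 70% of its speed; a pose out of reach is approached as far as the arm can. A call with a gripper value outside its range is refused whole. The fingers move at their own pace and stop on an object; the grip force is fixed at half the most. Time passes only in rows, so rows that do not move let the fingers close. It gives the time, the measured TCP pose, the force, the opening and the grip force at its end, in the units of the state.
- telemetry.read_state(): the state, without advancing time (a new reading comes with each control period).
- eyes.get_image(name): name is "side" or "top" or "wrist"; returns (picture, depth): 384x512x3 uint8, blue, green, red; 384x512 float32, mm along the optical axis (not along the pixel's ray), 0 where there is no reading.
- eyes.calibration(name): a dict with "fx", "fy", "cx", "cy" (pixels), "position" and "attitude" of the camera in the world. Camera axes: x right, y down, z forward; pixel columns grow to the right and rows downward; lengths in mm; the calibration is good to about 2 mm. A picture is of the moment at which its call begins: read the wrist's pose just before it. calibration takes no time and is no camera call; for the wrist camera it gives the pose at the moment of the call.
- ctrl.finish_job(): hands the job in; it is judged then, once.
Trained networks look in the newest picture that a camera, given by its name, has taken for a name from the list of things; names that differ only in an ending like _2 or _b are one class to them, and where a whole thing is asked for, a point or a joint stands for the part that bears it (a point fixed in the world has none). Each returns a list of dicts, best first, with "confidence" (0 to 1); they miss things now and then, are a little off and sometimes report something else, mostly with a low value. They report only what shows in the picture. A call takes as long as a camera call. They do not tell look-alikes from the thing itself.
- finder.boxes_of(camera, name): "location" ([x, y, z] in mm, in the coordinates of the camera as it stood for that picture, good to about 4 mm: the middle of the surface that is visible of it).
- finder.cut_out(camera, name): "mask" (384x512 bool, what is visible of it).
- finder.pinpoint(camera, name): "location" ([x, y, z] in mm, in the coordinates of the camera as it stood for that picture, good to about 4 mm: a listed point, or the origin of a listed thing).
The state is a dict: "clock": time; "qpos": joint angles; "qd": joint speeds; "tau": joint torques, N m; "eef_pos": TCP position; "tool_rot": TCP orientation; "force": force on the tool from outside, world axes, zero at the start; "torque": the same for the moment, N m; "width": finger opening in mm; "gripper_force": force on a finger pad.
Only numpy, scipy, OpenCV 4.12 (cv2) and the standard library are available. Lean on these libraries where they do the work, as an engineer would, in place of code of your own. Each camera call takes 0.05 s, during which the arm holds its last target. There are 200 camera calls.

### The job

The carving board has been planed again and we need to know how deep its juice groove still is. Take the dial depth gauge from its stand, stand it upright across the juice groove about half-way along the long side nearest the robot, with its probe in the groove, and press it down gently against its spring until the foot sits flat and firm on the board; hold it there for a second. Then put the gauge back in its stand, upright, with the reading still on it, and leave the other things where they are.

Things in the scene. Friction and masses are not known exactly. Their poses are not given: they have to be found in the camera images.
- gauge_grip (a point): Centre of the round case of a loose dial depth gauge (0.24 to 0.39 kg, 89 mm tall) that stands in its stand; 50 mm above the underside of its foot. The case is 56 mm across, 24 mm thick, a dial on each side: grasp it from above across the 24 mm, along the gauge's y. x runs along the foot, z up. Half a turn about z makes no difference.
- foot (a point): Centre of the flat underside of the gauge's foot, 50 mm below the case's centre; same axes. The foot is a steel bar, 64 mm along x, 20 mm along y, 10 mm high, joined to the case by a 14 mm thick stem. Some 10 N in all (spring included) seat it well; the foot's share must be 2 to 20 N, as a harder press bends the foot and falsifies the reading, and 80 N damages the gauge.
- probe_tip (a point): Tip of the gauge's probe, a steel pin 5 mm in diameter with a round end that comes straight out of the middle of the foot's underside.
- probe (a joint): How far the probe is pushed in (m): 0 = it sticks out 18 mm below the foot, 0.018 = fully in; starts at 0 to 0.002. It goes in with 3 to 5 N against a spring and a brake, and stays where it was pushed, so the reading is kept: depth = 18 mm minus this. It does not come out again, so push it on nothing but the groove floor.
- stand: Gauge stand, fixed to the bench, 96 x 56 mm, two grey blocks on a dark plate; origin at the centre of its underside, x along its length. The foot lies along x, either way round, in a pocket 79 x 34 mm whose floor is 38 mm above the bench, its rim 5 mm higher. The probe hangs free in a gap 25 mm wide and 34 mm deep between the blocks.
- groove (a point): A point on the flat floor of the juice groove, on its centre line, half-way along the long side nearest the robot; 28 mm above the bench. y runs along this side of the groove, x across it towards the middle of the board, z up. The groove is 16 mm wide. The planed face of the board lies 4 to 14 mm above this floor: how much is not known beforehand.
- board: White plastic carving board, 350 mm (y) x 250 mm (x), does not move; origin at the centre of its underside. The juice groove runs round it, its centre line 35 mm in from the edges. The board's top is planed flat and level.
- pan: Bystander: open stainless pan, loose, 108 x 120 x 65 mm, origin at the centre of its underside.
- spray: Bystander: white plastic spray bottle with a trigger head, loose, 68 mm in diameter, 194 mm tall, origin at the centre of its underside.
- whetstone: Bystander: brown whetstone, loose, 70 x 190 x 25 mm, origin at the centre of its underside.
Not all that is in view belongs to the job. Leave any green look-alike of the part that bears gauge_grip alone.

How it is judged (in metres and radians):
On the way:
1. gauge upright (2.5 deg) over the groove within 60 mm of the middle of the near long side, probe tip on the groove floor (over 1 N), foot flat on the board (2 to 20 N), for 0.5 s (contact force between gauge and face between 2 and 20 N and contact force between probe and board above 1 N and angle between gauge_grip's own z axis and vertical below 0.044 rad and x of probe_tip in the frame of groove between -0.008 and 0.008 m and y of probe_tip in the frame of groove between -0.06 and 0.06 m and z of probe_tip in the frame of groove between -0.0015 and 0.0015 m), for 0.5 s.
At the end, for the whole second after the job is handed in: The gauge is back in the pocket of its stand (within 8 mm of its centre, foot down on the pocket floor within 2.5 mm), upright within 3 degrees, released and at rest, and its probe still stands at the depth of the groove (within about 1 mm) (x of gauge_grip in the frame of stand between -0.008 and 0.008 m and y of gauge_grip in the frame of stand between -0.009 and 0.009 m and z of gauge_grip in the frame of stand between 0.0855 and 0.0905 m and angle between gauge_grip's own z axis and vertical below 0.05 rad and linear speed of gauge below 0.01 m/s and ((z of face_top in the frame of groove between 0.0034 and 0.0046 m and value of joint probe between 0.0124 and 0.0156 m) or (z of face_top in the frame of groove between 0.0044 and 0.0056 m and value of joint probe between 0.0114 and 0.0146 m) or (z of face_top in the frame of groove between 0.0054 and 0.0066 m and value of joint probe between 0.0104 and 0.0136 m) or (z of face_top in the frame of groove between 0.0064 and 0.0076 m and value of joint probe between 0.0094 and 0.0126 m) or (z of face_top in the frame of groove between 0.0074 and 0.0086 m and value of joint probe between 0.0084 and 0.0116 m) or (z of face_top in the frame of groove between 0.0084 and 0.0096 m and value of joint probe between 0.0074 and 0.0106 m) or (z of face_top in the frame of groove between 0.0094 and 0.0106 m and value of joint probe between 0.0064 and 0.0096 m) or (z of face_top in the frame of groove between 0.0104 and 0.0116 m and value of joint probe between 0.0054 and 0.0086 m) or (z of face_top in the frame of groove between 0.0114 and 0.0126 m and value of joint probe between 0.0044 and 0.0076 m) or (z of face_top in the frame of groove between 0.0124 and 0.0136 m and value of joint probe between 0.0034 and 0.0066 m) or (z of face_top in the frame of groove between 0.0134 and 0.0146 m and value of joint probe between 0.0024 and 0.0056 m))); the robot touches nothing.
It fails at once if the gauge is rammed on the board with more than 80 N (contact force between gauge and face above 80 N or contact force between gauge and board above 80 N).
It fails at once if the pan is moved more than 20 mm (distance of pan from where it was at the start of the episode above 0.02 m).
It fails at once if the spray is moved more than 20 mm (distance of spray from where it was at the start of the episode above 0.02 m).
It fails at once if the whetstone is moved more than 20 mm (distance of whetstone from where it was at the start of the episode above 0.02 m).
It also fails if it takes over 58 s, if anything falls off the work surface, if the arm or the gripper's body presses on something with over 40 N, if the wrist force passes 120 N, or if a joint passes its speed limit or range.

## Working session

There is one attempt and no reset: what is moved stays moved. The work goes in short steps, Python scripts to look and compute and a tool call to move; the robot and the scene stay as the last step left them, time stands still between calls to the robot, and variables do not carry over. Pictures are saved under pics/ and viewed, at most 10 in all, crops included, and the job is handed in when it is done.

Besides the shell and the picture viewer there is one more tool, called after "Request:" as a command line: name --pt "numbers of a row" for each row, then --argument value for the rest. move_arm: Moves the arm, as the interface text tells. Its arguments: {"type":"object","properties":{"steps":{"type":"array"}},"required":["steps"]}

```bash
mkdir -p pics
cat > h.py <<'E'
import numpy as np, cv2
from scipy.spatial.transform import Rotation as R
from cell import telemetry, eyes, ctrl, finder
def T(c):
    a=np.array(c["attitude"],float)
    r=a if a.shape==(3,3) else (R.from_euler('xyz',a).as_matrix() if a.size==3 else R.from_quat(a).as_matrix())
    return r,np.array(c["position"],float)
def w(cam,p,c=None):
    r,t=T(c or eyes.calibration(cam)); return r@np.array(p)+t
def cloud(cam,d,c=None):
    c=c or eyes.calibration(cam); v,u=np.mgrid[:384,:512]
    P=np.stack([(u-c["cx"])/c["fx"]*d,(v-c["cy"])/c["fy"]*d,d],-1); r,t=T(c)
    W=P@r.T+t; W[d<=0]=np.nan; return W
E
python3 - <<'E'
from h import *
print(telemetry.read_state())
for cam in("top","side"):
    print(cam,eyes.calibration(cam))
    im,d=eyes.get_image(cam); cv2.imwrite(f"pics/{cam}0.png",im); np.save(cam+"d.npy",d)
    for n in("gauge_grip","foot","stand","groove","board","pan","spray","whetstone"):
        print(cam,n,[(np.round(w(cam,o["location"]),0).tolist(),round(o["confidence"],2)) for o in finder.pinpoint(cam,n)][:4])
print(telemetry.read_state()["clock"])
E
```

```text
{'clock': 0.0, 'qpos': array([ 1.2521669 ,  0.62935914,  0.03844088,  1.51837734, -0.02699855,
        0.9963114 , -0.02002173]), 'qd': array([-0.00028838, -0.00122726, -0.0021811 ,  0.00123892, -0.00044551,
        0.00071992, -0.0005445 ]), 'tau': array([-2.82457968e-04, -5.63406730e+01,  1.22636531e+00, -1.93445492e+01,
        1.10581471e-02,  1.04657272e-02,  2.28264162e-05]), 'eef_pos': array([ 162.44705601, -628.65582747,  200.27772122]), 'tool_rot': array([-3.13965563e+00,  2.72216976e-05,  2.52809167e-01]), 'force': array([-0.06186688,  0.40204016, -1.27134133]), 'torque': array([-0.0009809 , -0.04310076, -0.0290556 ]), 'gripper_force': 0.0, 'width': 85.42766329352911}
top {'fx': 348.9646556422462, 'fy': 348.9646556422462, 'cx': 254.95061863785233, 'cy': 192.82616798316045, 'position': array([ 404.237393  ,   34.42359983, 1168.89652126]), 'attitude': array([-3.03665613, -0.00935364, -1.54611927])}
top gauge_grip [([452.0, 340.0, 86.0], 0.8), ([418.0, 444.0, 64.0], 0.72), ([335.0, 313.0, 64.0], 0.62)]
top foot [([420.0, 447.0, 18.0], 0.73), ([336.0, 313.0, 15.0], 0.64), ([456
[... 357 characters left out ...]
'cy': 189.5772978513902, 'position': array([-92.53241621, 799.07425302, 698.23033258]), 'attitude': array([-2.14259247, -0.00604337, -2.44512935])}
side gauge_grip [([420.0, 444.0, 68.0], 0.8), ([454.0, 341.0, 92.0], 0.71), ([334.0, 311.0, 67.0], 0.68), ([449.0, 334.0, 3.0], 0.52)]
side foot [([334.0, 312.0, 19.0], 0.85), ([418.0, 444.0, 21.0], 0.65), ([456.0, 335.0, 37.0], 0.64)]
side stand [([456.0, 338.0, 6.0], 0.91)]
side groove [([589.0, -35.0, 28.0], 0.93), ([715.0, 344.0, -3.0], 0.58)]
side board [([685.0, -41.0, 2.0], 0.71)]
side pan [([482.0, -346.0, -1.0], 0.57)]
side spray [([714.0, 345.0, 0.0], 0.86)]
side whetstone [([648.0, -393.0, 0.0], 0.68), ([455.0, 339.0, 38.0], 0.35)]
0.9
```

```bash
python3 -c "
import cv2,numpy as np
a=cv2.imread('pics/top0.png');b=cv2.imread('pics/side0.png')
cv2.imwrite('pics/both.png',cv2.resize(np.vstack([a,b]),(400*1,600)) )"
```

```text
(no output)
```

View pics/top0.png

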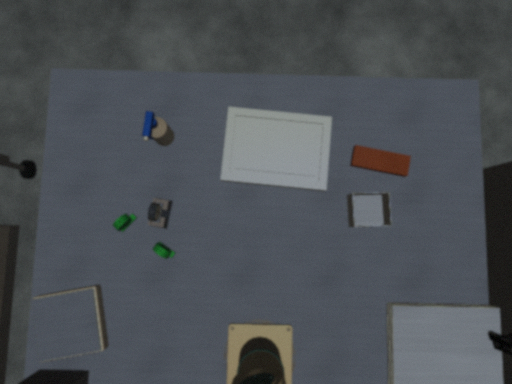

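View pics/side0.png

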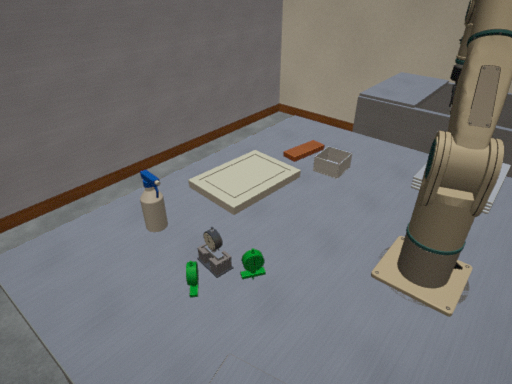

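The top view shows three gauge-like things. The grey one in the stand is at top (158,213) / side (213,240). Two green look-alikes are at top (122,222) and (163,250), side (193,278) and (253,262). The grey one in the grey-block stand fits the description, so I'll confirm it in a crop and measure yaws.

Run:
```python
from h import *
out=[]
for cam,(u,v) in(("top",(155,218)),("side",(213,250))):
    im,d=eyes.get_image(cam); W=cloud(cam,d)
    out.append(cv2.resize(im[v-45:v+45,u-60:u+60],(600,450) if 0 else (480,360),interpolation=cv2.INTER_CUBIC))
    for n in("stand","gauge_grip","board"):
        for o in finder.cut_out(cam,n)[:3]:
            m=o["mask"]; P=W[m]; P=P[np.isfinite(P).all(1)]
            q=P[P[:,2]>8] ; 
            if len(q)<10: continue
            r=cv2.minAreaRect(q[:,:2].astype(np.float32))
            print(cam,n,round(o["confidence"],2),m.sum(),np.round(np.median(P,0)),"rect",np.round(r[0]),np.round(r[1]),round(r[2],1),"z",np.round(np.percentile(q[:,2],[5,50,95])))
cv2.imwrite("pics/crop.png",np.vstack(out)[:600] if 0 else cv2.resize(np.hstack(out),(800,300)))
```

```text
top stand 0.83 346 [452. 324.  35.] rect [452. 337.] [50. 91.] 80.1 z [16. 39. 45.]
top gauge_grip 0.73 280 [420. 437.  80.] rect [420. 441.] [26. 63.] 47.6 z [24. 82. 96.]
top gauge_grip 0.62 218 [335. 307.  86.] rect [334. 312.] [59. 26.] 55.8 z [24. 86. 98.]
top gauge_grip 0.59 225 [452. 332. 105.] rect [453. 337.] [23. 61.] 83.8 z [ 46. 105. 118.]
top board 0.56 1372 [666. -18.  28.] rect [678. -39.] [302. 199.] 86.3 z [24. 28. 33.]
side stand 0.97 582 [424. 354.  28.] rect [453. 339.] [51. 93.] 82.1 z [10. 34. 45.]
side gauge_grip 0.97 516 [328. 319.  69.] rect [332. 315.] [60. 25.] 53.5 z [25. 69. 96.]
side gauge_grip 0.83 411 [407. 451.  75.] rect [415. 445.] [25. 55.] 46.6 z [26. 78. 98.]
side gauge_grip 0.76 396 [442. 347.  89.] rect [457. 337.] [36. 74.] 62.9 z [ 45.  89. 117.]
side board 0.94 84 [596.  35.  29.] rect [632. -31.] [299. 218.] 75.0 z [27. 29. 31.]
side board 0.37 424 [441. 346.  87.] rect [456. 337.] [36. 75.] 66.1 z [ 43.  87. 117.]
```

View pics/crop.png

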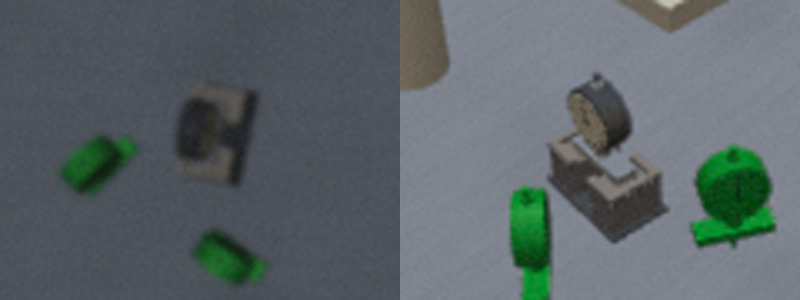

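The grey gauge stands in the grey two-block stand (crop left (205,135), right (600,115)) and matches the description. The other two are green, so I leave them alone. The stand's long axis runs about -9° from world x. I'll move above it and avoid the base.

Request:
move_arm --pt "0 0 -3 0.033 0.036 0.012 0.085" --pt "0 0 -3 0.033 0.036 0.012 0.085" --pt "0 0 -3 0.033 0.036 0.012 0.085" --pt "0 0 -3 0.033 0.036 0.012 0.085" --pt "0 0 -3 0.033 0.036 0.012 0.085"

```text
clock: 1.8
eef_pos: [327.8, -448.8, 261.5]
tool_rot: [3.141, -0.0, -0.011]
force: [0.9, 0.7, 0.8]
width: 85.1
gripper_force: 0.0
```

Request:
move_arm --pt "0 0 -3 0.033 0.036 0 0.085" --pt "0 0 -3 0.033 0.036 0 0.085" --pt "0 0 -2 0.033 0.036 0 0.085" --pt "0 0 0 0.025 0.042 0 0.085" --pt "0 0 0 0.015 0.046 0 0.085"

```text
clock: 2.3
eef_pos: [467.8, -252.7, 260.9]
tool_rot: [3.141, -0.002, -0.148]
force: [1.1, 0.4, -0.3]
width: 85.2
gripper_force: 0.0
```

Request:
move_arm --pt "0 0 0 0.01 0.048 0 0.085" --pt "0 0 0 0.005 0.049 0 0.085" --pt "0 0 0 0 0.049 0 0.085" --pt "0 0 0 0 0.049 0 0.085" --pt "0 0 0 0 0.049 0 0.085"

```text
clock: 2.8
eef_pos: [480.5, -8.4, 261.2]
tool_rot: [-3.141, -0.001, -0.149]
force: [0.9, -0.1, 0.6]
width: 85.0
gripper_force: 0.0
```

Run:
```python
from h import *
c=eyes.calibration("wrist"); im,d=eyes.get_image("wrist"); print(c)
cv2.imwrite("pics/w1.png",im); np.save("w1.npy",cloud("wrist",d,c))
W=np.load("w1.npy")
for n in("groove","board"):
    print(n,[(np.round(w("wrist",o["location"],c),0).tolist(),round(o["confidence"],2)) for o in finder.pinpoint("wrist",n)][:3])
print(np.round(W[::60,::80].reshape(-1,3)).tolist())
```

```text
{'fx': 304.42288949658973, 'fy': 304.42288949658973, 'cx': 255.97080609883693, 'cy': 192.98803367622122, 'position': array([544.7791913 , -18.30581025, 434.17533825]), 'attitude': array([ 2.87990512e+00, -1.25520427e-04, -1.72038547e+00])}
groove [([590.0, -37.0, 27.0], 0.64)]
board []
[[727.0, 280.0, 1.0], [712.0, 181.0, 0.0], [686.0, 74.0, 33.0], [672.0, -19.0, 32.0], [658.0, -111.0, 33.0], [644.0, -204.0, 32.0], [632.0, -302.0, 24.0], [660.0, 305.0, 2.0], [644.0, 201.0, 1.0], [622.0, 89.0, 32.0], [608.0, -8.0, 32.0], [593.0, -105.0, 32.0], [579.0, -202.0, 31.0], [566.0, -321.0, -1.0], [586.0, 335.0, -1.0], [570.0, 224.0, 1.0], [553.0, 115.0, 1.0], [537.0, 5.0, -1.0], [520.0, -104.0, 1.0], [504.0, -214.0, -0.0], [495.0, -284.0, 57.0], [505.0, 366.0, -1.0], [488.0, 250.0, 1.0], [470.0, 135.0, -0.0], [453.0, 19.0, 0.0], [436.0, -96.0, 1.0], [418.0, -212.0, 0.0], [401.0, -327.0, 1.0], [437.0, 326.0, 76.0], [396.0, 278.0, -0.0], [496.0, 32.0, 308.0], [360.0, 34.0, 0.0], [341.0, -87.0, 0.0], [323.0, -209.0, 1.0], [304.0, -331.0, -0.0], [313.0, 439.0, -1.0], [500.0, 41.0, 356.0], [275.0, 180.0, 1.0], [255.0, 52.0, 0.0], [236.0, -77.0, 0.0], [486.0, -52.0, 356.0], [483.0, -75.0, 357.0], [498.0, 49.0, 376.0], [179.0, 345.0, -1.0], [503.0, 6.0, 387.0], [492.0, -7.0, 377.0], [498.0, -24.0, 386.0], [494.0, -39.0, 385.0], [465.0, -73.0, 361.0]]
```

View pics/w1.png

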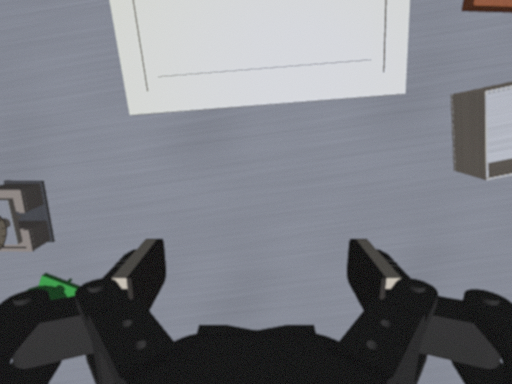

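Request:
move_arm --pt "0 0 0 -0.005 0.049 0 0.085" --pt "0 0 0 -0.005 0.049 0 0.085" --pt "0 0 0 -0.005 0.049 0 0.085" --pt "0 0 0 -0.005 0.049 0 0.085" --pt "0 0 0 -0.005 0.049 0 0.085"

```text
clock: 3.45
eef_pos: [456.3, 234.8, 261.1]
tool_rot: [3.141, -0.001, -0.151]
force: [0.7, 0.1, -0.6]
width: 85.2
gripper_force: 0.0
```

The wrist view shows the board's near edge from pixel (132,114) to (405,94), and one groove edge line from (158,76) to (371,60). The stand is at the left (20,215). I'll measure the groove from depth and the edge.

Run:
```python
from h import *
W=np.load("w1.npy"); P=W.reshape(-1,3)
top=P[(P[:,2]>22)&(P[:,2]<45)&(P[:,0]>500)&(P[:,0]<800)&(abs(P[:,1]+35)<190)]
# near edge: min x of board per y bin
ys=np.arange(-180,120,10); e=np.array([[np.percentile(top[abs(top[:,1]-y)<5][:,0],1),y] for y in ys if (abs(top[:,1]-y)<5).sum()>20])
k=np.polyfit(e[:,1],e[:,0],1); r=e[:,0]-np.polyval(k,e[:,1]); g=abs(r)<4; k=np.polyfit(e[g,1],e[g,0],1)
print("edge x=%.4f*y+%.1f"%tuple(k), "res",np.std(r[g]).round(1))
n=np.array([1,-k[0]])/np.hypot(1,k[0]); t=np.array([k[0],1])/np.hypot(1,k[0])
s=(top[:,:2]-[k[1],0])@n; a=top[:,:2]@t
m=abs(a-(-35+ k[0]*500*0))<60
print("perp profile",[(q,round(float(np.median(top[m&(abs(s-q)<1.5)][:,2])),1),round(float(np.mean(top[m&(abs(s-q)<1.5)][:,2])),1)) for q in range(2,72,3) if (m&(abs(s-q)<1.5)).sum()>5])
f=(s>8)&(s<20); print("along extents near strip",np.percentile(a[f],[.5,99.5]))
print("yaw deg",np.degrees(np.arctan2(n[1],n[0])),"n,t",n,t)
c0=np.percentile(a[f],[.5,99.5]).mean(); 
E0=np.array([k[1],0]); E=E0+t*(c0-E0@t); print("groove mid est",E+35*n)
# line in image
im=cv2.imread("pics/w1.png",0); 
for u in(180,220,264,300,350):
    v0=int(76-(u-158)*16/213); col=im[v0-20:v0+21,u]; print(u,v0,col.tolist()); 
    vv=v0-6+np.argmin(im[v0-6:v0+7,u]); print(" line world",np.round(W[vv,u],1))
```

```text
edge x=0.0760*y+556.3 res 0.2
perp profile [(2, 32.2, 32.3), (5, 32.3, 32.3), (8, 32.1, 32.1), (11, 32.3, 32.3), (14, 32.3, 32.3), (17, 32.2, 32.2), (20, 32.1, 32.2), (23, 32.3, 32.3), (26, 30.6, 30.3), (29, 28.0, 28.0), (32, 28.1, 28.0), (35, 28.1, 28.1), (38, 28.1, 28.1), (41, 28.5, 29.1), (44, 32.2, 32.2), (47, 32.3, 32.3), (50, 32.3, 32.3), (53, 32.2, 32.2), (56, 32.3, 32.3), (59, 32.3, 32.3), (62, 32.3, 32.3), (65, 32.3, 32.3), (68, 32.2, 32.2), (71, 32.3, 32.2)]
along extents near strip [-163.07289098  183.6310667 ]
yaw deg -4.344131772507579 n,t [ 0.99712709 -0.07574678] [0.07574678 0.99712709]
groove mid est [588.82620999 -34.42149217]
180 74 [215, 214, 214, 214, 214, 214, 214, 216, 215, 214, 215, 214, 215, 214, 215, 214, 215, 214, 215, 208, 196, 198, 209, 215, 214, 213, 215, 215, 215, 215, 215, 215, 213, 215, 215, 214, 215, 215, 214, 215, 214]
 line world [603.5  68.5  29.4]
220 71 [216, 215, 215, 214, 216, 214, 216, 215, 215, 215, 215, 215, 215, 215, 216, 216, 215, 215, 216, 210, 194, 194, 209, 215, 216, 216, 215, 215, 215, 214, 216, 215, 215, 215, 215, 214, 216, 216, 216, 214, 216]
 line world [599.8  18.8  27.3]
264 68 [216, 215, 215, 215, 215, 215, 215, 214, 215, 215, 215, 215, 214, 216, 215, 216, 216, 216, 211, 195, 195, 211, 216, 215, 216, 215, 215, 215, 214, 215, 216, 215, 214, 214, 217, 214, 215, 215, 214, 216, 216]
 line world [595.6 -36.   31.6]
300 65 [216, 215, 215, 214, 215, 215, 215, 215, 215, 215, 215, 215, 216, 215, 215, 216, 215, 216, 212, 194, 194, 205, 214, 215, 215, 215, 214, 215, 216, 215, 215, 216, 214, 216, 215, 214, 216, 215, 216, 215, 215]
 line world [592.3 -80.1  32.5]
350 61 [214, 215, 216, 215, 216, 215, 214, 215, 214, 215, 215, 214, 215, 215, 215, 215, 215, 216, 211, 196, 192, 206, 215, 215, 215, 214, 214, 215, 215, 215, 216, 215, 216, 215, 214, 215, 214, 214, 213, 217, 215]
 line world [ 587.  -142.2   28.8]
```

Run:
```python
from h import *
s=telemetry.read_state(); c=eyes.calibration("wrist"); im,d=eyes.get_image("wrist"); cv2.imwrite("pics/w2.png",im); W=cloud("wrist",d,c); np.save("w2.npy",W)
print(s["eef_pos"],s["tool_rot"])
for n in("gauge_grip","foot","stand"):
    print(n,[(np.round(w("wrist",o["location"],c),0).tolist(),round(o["confidence"],2)) for o in finder.pinpoint("wrist",n)][:4])
P=W.reshape(-1,3); P=P[np.isfinite(P).all(1)]
P=P[(np.hypot(P[:,0]-453,P[:,1]-339)<75)]
for nm,lo,hi in(("case",75,125),("stand",5,47),("rim",40,46)):
    q=P[(P[:,2]>lo)&(P[:,2]<hi)]; r=cv2.minAreaRect(q[:,:2].astype(np.float32)); print(nm,len(q),np.round(r[0],1),np.round(r[1],1),round(r[2],1),np.round(np.percentile(q[:,2],[1,50,99]),1))
```

```text
[456.28063936 234.75242091 261.10519157] [ 3.14117047e+00 -1.14259358e-03 -1.51490747e-01]
gauge_grip [([420.0, 446.0, 66.0], 0.83), ([450.0, 335.0, 87.0], 0.67)]
foot [([419.0, 434.0, 18.0], 0.97), ([333.0, 313.0, 22.0], 0.83), ([453.0, 338.0, 40.0], 0.8)]
stand [([451.0, 336.0, -1.0], 0.67)]
case 1334 [452.9 337.8] [26.1 55.5] 82.6 [ 76.5 109.4 120.7]
stand 1532 [453.4 336.7] [53.3 92.7] 81.2 [ 5.1 39.1 46.6]
rim 686 [452.6 338.1] [50.5 88.9] 81.3 [40.1 43.1 45.6]
```

View pics/w2.png

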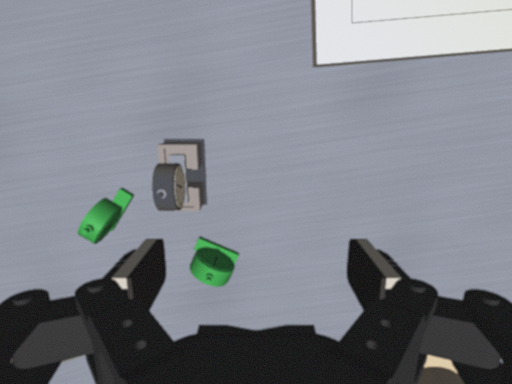

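Groove middle is at (589,-34.4), yaw -4.3°, face about 32.2 mm and floor 28 mm as specified. The gauge is at (453,338,88), yaw about -8.2°. In w2 it shows at (170,187), with the green ones at (102,218) and (212,262).

Request:
move_arm --pt "0 0 0 -0.001 0.036 0 0.085" --pt "0 0 0 -0.001 0.036 0 0.085" --pt "0 0 0.4 -0.001 0.031 0 0.085" --pt "0 0 0 0 0 -0.04 0.085" --pt "0 0 0 0 0 -0.04 0.085"

```text
clock: 4.15
eef_pos: [455.0, 336.4, 180.9]
tool_rot: [-3.14, -0.003, -0.144]
force: [0.8, -0.4, -0.1]
width: 84.9
gripper_force: 0.0
```

Run:
```python
from h import *
s=telemetry.read_state(); print(s["eef_pos"],s["tool_rot"])
c=eyes.calibration("wrist"); im,d=eyes.get_image("wrist"); W=cloud("wrist",d,c)
P=W.reshape(-1,3); P=P[np.isfinite(P).all(1)]; P=P[(np.hypot(P[:,0]-453,P[:,1]-338)<60)]
for nm,lo,hi in(("case",85,125),("stand",5,47),("rim",40,46)):
    q=P[(P[:,2]>lo)&(P[:,2]<hi)]; r=cv2.minAreaRect(q[:,:2].astype(np.float32)); print(nm,len(q),np.round(r[0],1),np.round(r[1],1),round(r[2],1))
```

```text
[455.0269187  336.37168037 180.89585353] [-3.14015059 -0.00341031 -0.14401994]
case 1775 [454.1 337.6] [25.9 52.9] 82.7
stand 1873 [454.4 337.9] [55.1 92.1] 80.5
rim 1144 [452.8 337.8] [50.  88.9] 80.5
```

Request:
move_arm --pt "0 0 0 -0.001 0.001 -0.03 0.085" --pt "0 0 0 0 0 -0.03 0.085" --pt "0 0 0 0 0 -0.03 0.085" --pt "0 0 0 0 0 -0.022 0.085" --pt "0 0 0 0 0 0 0.085"

```text
clock: 4.7
eef_pos: [451.6, 334.6, 67.0]
tool_rot: [3.136, 0.003, -0.145]
force: [0.5, 0.1, 0.2]
width: 85.1
gripper_force: 0.0
```

Request:
move_arm --pt "0 0 0 0 0 0 0.04" --pt "0 0 0 0 0 0 0.03" --pt "0 0 0 0 0 0 0.02" --pt "0 0 0 0 0 0 0.01" --pt "0 0 0 0 0 0 0.01"

```text
clock: 5.2
eef_pos: [452.2, 338.9, 70.2]
tool_rot: [-3.141, -0.001, -0.142]
force: [-0.2, -1.6, 5.6]
width: 21.8
gripper_force: 58.8
```

Request:
move_arm --pt "0 0 0 0 0 0 0.01" --pt "0 0 0 0 0 0 0.01" --pt "0 0 0 0 0 0 0.01"

```text
clock: 5.5
eef_pos: [452.3, 338.9, 70.1]
tool_rot: [-3.141, -0.001, -0.142]
force: [-1.1, -1.4, 6.1]
width: 22.0
gripper_force: 58.8
```

Request:
move_arm --pt "0 0 0 0 0 0.01 0.01" --pt "0 0 0 0 0 0.02 0.01" --pt "0 0 0 0 0 0.03 0.01" --pt "0 0 0 0 0 0.02 0.01" --pt "0 0 0 0 0 0 0.01"

```text
clock: 6.0
eef_pos: [453.2, 339.9, 151.8]
tool_rot: [-3.137, -0.004, -0.142]
force: [0.7, -0.1, -4.5]
width: 22.2
gripper_force: 59.7
```

Run:
```python
from h import *
s=telemetry.read_state(); print(s["eef_pos"],s["tool_rot"],s["force"],s["torque"],s["width"])
for cam in("side",):
    im,d=eyes.get_image(cam); W=cloud(cam,d)
    cv2.imwrite("pics/s2.png",cv2.resize(im[160:290,150:300],(750,600) if 0 else (690,598),interpolation=cv2.INTER_CUBIC))
```

```text
[453.1852703  339.92983455 151.79738757] [-3.13740405 -0.00391075 -0.14169796] [ 0.74546398 -0.14225102 -4.4574637 ] [ 0.10472838 -0.02822121 -0.01168527] 22.232780952013975
```

View pics/s2.png

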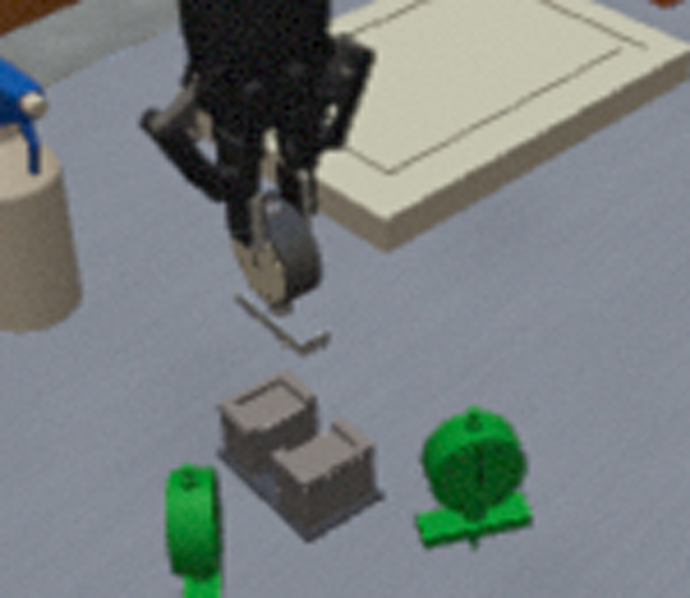

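The gauge is held upright in side crop (275,250), with its foot at (285,325). The stand is empty and the green ones are untouched. Next is the groove.

Request:
move_arm --pt "0 0 0.4 0.009 -0.025 0 0.01" --pt "0 0 0.4 0.014 -0.038 0 0.01" --pt "0 0 0.4 0.014 -0.038 0 0.01" --pt "0 0 0.4 0.014 -0.038 0 0.01" --pt "0 0 0.4 0.014 -0.038 0 0.01"

```text
clock: 6.55
eef_pos: [515.6, 159.7, 147.2]
tool_rot: [3.14, 0.003, -0.106]
force: [-0.1, 0.5, -4.2]
width: 22.4
gripper_force: 59.8
```

Request:
move_arm --pt "0 0 0.4 0.014 -0.038 0 0.01" --pt "0 0 0.4 0.014 -0.038 0 0.01" --pt "0 0 0.4 0.014 -0.038 0 0.01" --pt "0 0 0.4 0.014 -0.038 0 0.01" --pt "0 0 0 0.009 -0.025 0 0.01"

```text
clock: 7.05
eef_pos: [581.0, -19.7, 147.0]
tool_rot: [3.139, 0.003, -0.082]
force: [0.3, -0.1, -3.1]
width: 21.9
gripper_force: 59.8
```

Request:
move_arm --pt "0 0 0 0.005 -0.016 -0.02 0.01" --pt "0 0 0 0 -0.006 -0.02 0.01" --pt "0 0 0 0 0 0 0.01" --pt "0 0 0 0 0 0 0.01"

```text
clock: 7.45
eef_pos: [585.4, -36.7, 107.7]
tool_rot: [-3.141, 0.003, -0.078]
force: [-0.0, 0.8, -4.0]
width: 21.9
gripper_force: 59.8
```

```bash
cat > look.py <<'E'
from h import *
def look(f):
    s=telemetry.read_state(); print("t",s["clock"],s["eef_pos"].round(2),s["tool_rot"].round(4),"F",s["force"].round(2),"M",s["torque"].round(3),s["width"])
    t=s["eef_pos"]
    for cam in("side",):
        c=eyes.calibration(cam); im,d=eyes.get_image(cam); r,p=T(c); q=r.T@(t-[0,0,30]-p); u=int(q[0]/q[2]*c["fx"]+c["cx"]); v=int(q[1]/q[2]*c["fy"]+c["cy"])
        print(u,v); a=cv2.resize(im[max(v-40,0):v+35,max(u-50,0):u+50],(800,600),interpolation=cv2.INTER_CUBIC); cv2.imwrite(f,a)
    c=eyes.calibration("wrist"); im,d=eyes.get_image("wrist"); cv2.imwrite(f.replace(".png","w.png"),im); np.save("w3.npy",cloud("wrist",d,c))
E
python3 -c "
from look import *
look('pics/g1.png')"
```

```text
t 7.45 [585.37 -36.68 107.68] [-3.1411  0.0032 -0.0784] F [-0.    0.78 -3.96] M [ 0.05  -0.045 -0.046] 21.882708516823534
263 172
```

View pics/g1w.png

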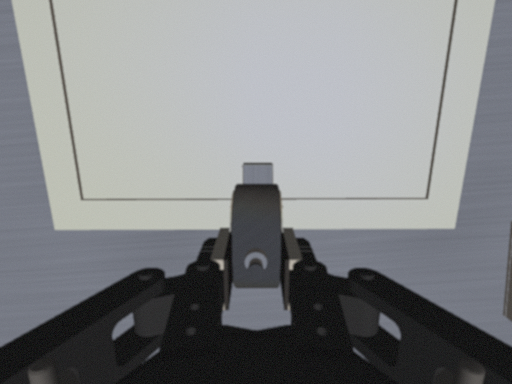

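The wrist view shows the case at (257,235), the foot's front end at (258,172) and the groove line at row 199. I'll measure offset, tilt and groove from depth.

Run:
```python
from h import *
W=np.load("w3.npy")
q=W[160:184,240:275].reshape(-1,3); q=q[(q[:,2]>60)&(q[:,2]<115)]
print("foot",len(q),np.percentile(q,[2,50,98],axis=0).round(1))
f=W[166:182,246:270].reshape(-1,3); f=f[(f[:,2]>75)&(f[:,2]<95)]; A=np.c_[f[:,:2],np.ones(len(f))]; k,*_=np.linalg.lstsq(A,f[:,2],rcond=None); print("foot top plane slope deg",np.degrees(k[:2]).round(2),"z spread",f[:,2].std())
q=W[184:290,225:290].reshape(-1,3); q=q[(q[:,2]>95)&(q[:,2]<165)]; print("case",np.percentile(q,[2,50,98],axis=0).round(1))
P=W.reshape(-1,3); P=P[np.isfinite(P).all(1)]
top=P[(P[:,2]>22)&(P[:,2]<45)&(P[:,0]>500)&(P[:,0]<800)&(abs(P[:,1]+35)<200)]
ys=[y for y in range(-190,130,8)]
e=[]
for y in ys:
    b=top[abs(top[:,1]-y)<4]
    if len(b)>20: e.append([np.percentile(b[:,0],1),y])
e=np.array(e); k=np.polyfit(e[:,1],e[:,0],1); r=e[:,0]-np.polyval(k,e[:,1]); g=abs(r)<3; k=np.polyfit(e[g,1],e[g,0],1); print("edge",k,g.sum(),len(g))
n=np.array([1,-k[0]])/np.hypot(1,k[0]); t=np.array([-n[1],n[0]])
s=(top[:,:2]-[k[1],0])@n; a=(top[:,:2]-[k[1],0])@t
m=(abs(a+35)<140)
print([(x,round(float(np.median(top[m&(abs(s-x)<1)][:,2])),1)) for x in range(20,52,2) if (m&(abs(s-x)<1)).sum()>5])
st=(s>5)&(s<20); ex=np.percentile(a[st],[.3,99.7]); print("ext",ex,"mid",np.array([k[1],0])+t*ex.mean()+n*35)
```

```text
foot 635 [[606.4 -48.5  79.9]
 [613.1 -38.9  86.5]
 [619.  -29.5  87.9]]
foot top plane slope deg [-0.06 -0.45] z spread 0.5920787736358335
case [[568.2 -50.2 129.1]
 [597.3 -37.4 150.9]
 [614.3 -24.7 162.6]]Traceback (most recent call last):
  File "<stdin>", line 14, in <module>
    raise TypeError("expected non-empty vector for x")
TypeError: expected non-empty vector for x
```

Run:
```python
from h import *
W=np.load("w3.npy"); P=W.reshape(-1,3); P=P[np.isfinite(P).all(1)]
n=np.array([.99713,-.07575]); t=np.array([.07575,.99713])
for lo,hi in((-150,-70),(0,90)):
    s=(P[:,:2]-[556.3,0])@n; a=P[:,:2]@t-556.3*t[0]
    m=(a>lo)&(a<hi)&(P[:,2]<40)
    print(lo,[(x,round(float(np.median(P[m&(abs(s-x)<1)][:,2])),1)) for x in list(range(-4,5,2))+list(range(22,50,2)) if (m&(abs(s-x)<1)).sum()>5])
```

```text
-150 [(-2, 32.0), (0, 32.5), (2, 32.5), (4, 32.4), (22, 32.4), (24, 32.5), (26, 29.9), (28, 28.3), (30, 28.2), (32, 28.1), (34, 28.3), (36, 28.3), (38, 28.1), (40, 28.3), (42, 32.2), (44, 32.4), (46, 32.2), (48, 32.5)]
0 [(-2, 31.4), (0, 32.3), (2, 32.3), (4, 32.4), (22, 32.2), (24, 32.4), (26, 29.4), (28, 28.0), (30, 28.3), (32, 28.4), (34, 28.1), (36, 28.0), (38, 28.3), (40, 28.1), (42, 32.4), (44, 32.3), (46, 32.4), (48, 32.2)]
```

Request:
move_arm --pt "0 0 0 0 0.001 -0.01 0.01" --pt "0 0 0 0 0 -0.01 0.01" --pt "0 0 0 0 0 -0.006 0.01" --pt "0 0 0 0 0 0 0.01" --pt "0 0 0 0 0 0 0.01"

```text
clock: 8.05
eef_pos: [586.5, -36.4, 82.6]
tool_rot: [3.142, 0.0, -0.079]
force: [0.1, -1.0, -4.0]
width: 22.1
gripper_force: 59.8
```

Request:
move_arm --pt "0 0 0 0 0 -0.002 0.01" --pt "0 0 0 0 0 -0.002 0.01" --pt "0 0 0 0 0 -0.002 0.01" --pt "0 0 0 0 0 0 0.01" --pt "0 0 0 0 0 0 0.01"

```text
clock: 8.55
eef_pos: [586.7, -36.4, 76.9]
tool_rot: [-3.142, -0.0, -0.079]
force: [-0.2, -0.7, -3.6]
width: 21.8
gripper_force: 59.8
```

Request:
move_arm --pt "0 0 0 -0.001 0 -0.001 0.01" --pt "0 0 0 0 0 -0.001 0.01" --pt "0 0 0 0 0 -0.001 0.01" --pt "0 0 0 0 0 -0.001 0.01" --pt "0 0 0 0 0 0 0.01"

```text
clock: 9.05
eef_pos: [586.1, -36.4, 73.0]
tool_rot: [-3.142, -0.001, -0.079]
force: [1.1, -0.4, -0.8]
width: 21.9
gripper_force: 60.2
```

Request:
move_arm --pt "0 0 0 0 0 -0.001 0.01" --pt "0 0 0 0 0 -0.001 0.01" --pt "0 0 0 0 0 -0.001 0.01" --pt "0 0 0 0 0 0 0.01"

```text
clock: 9.45
eef_pos: [585.9, -36.4, 69.8]
tool_rot: [3.142, -0.0, -0.079]
force: [1.2, 0.2, -0.6]
width: 22.2
gripper_force: 60.2
```

Request:
move_arm --pt "0 0 0 0 0 -0.001 0.01" --pt "0 0 0 0 0 -0.001 0.01" --pt "0 0 0 0 0 -0.001 0.01" --pt "0 0 0 0 0 -0.001 0.01" --pt "0 0 0 0 0 0 0.01"

```text
clock: 9.95
eef_pos: [585.7, -36.5, 65.8]
tool_rot: [3.142, -0.0, -0.079]
force: [1.8, -0.7, -0.7]
width: 21.7
gripper_force: 60.2
```

Request:
move_arm --pt "0 0 0 0 0 -0.0005 0.01" --pt "0 0 0 0 0 -0.0005 0.01" --pt "0 0 0 0 0 0 0.01"

```text
clock: 10.25
eef_pos: [585.8, -36.4, 64.9]
tool_rot: [3.142, -0.0, -0.079]
force: [1.6, -1.6, -0.0]
width: 21.6
gripper_force: 60.3
```

Request:
move_arm --pt "0 0 0 0 0 -0.0005 0.01" --pt "0 0 0 0 0 0 0.01"

```text
clock: 10.45
eef_pos: [586.0, -36.5, 64.6]
tool_rot: [3.142, -0.001, -0.079]
force: [1.8, -0.2, 1.0]
width: 21.6
gripper_force: 60.5
```

Request:
move_arm --pt "0 0 0 0 0 -0.0005 0.01" --pt "0 0 0 0 0 0 0.01"

```text
clock: 10.65
eef_pos: [586.2, -36.5, 64.4]
tool_rot: [3.142, -0.001, -0.079]
force: [2.6, -1.2, 5.3]
width: 21.9
gripper_force: 60.8
```

Request:
move_arm --pt "0 0 0 0 0 -0.0004 0.01" --pt "0 0 0 0 0 0 0.01" --pt "0 0 0 0 0 0 0.01"

```text
clock: 10.95
eef_pos: [586.3, -36.5, 64.3]
tool_rot: [3.141, -0.002, -0.079]
force: [1.2, -1.1, 7.2]
width: 22.4
gripper_force: 61.2
```

Run:
```python
from look import *
look('pics/h1.png')
W=np.load("w3.npy"); q=W[120:215,235:285].reshape(-1,3)
f=q[(q[:,2]>37)&(q[:,2]<47)]; print(len(f),np.percentile(f,[2,50,98],axis=0).round(1) if len(f) else 0)
A=np.c_[f[:,:2]-f[:,:2].mean(0),np.ones(len(f))]; k,*_=np.linalg.lstsq(A,f[:,2],rcond=None); print("slope",np.degrees(k[:2]))
```

```text
t 10.95 [586.33 -36.53  64.35] [ 3.1415e+00 -1.5000e-03 -7.9000e-02] F [ 1.15 -1.08  7.2 ] M [-0.223 -0.29   0.055] 22.41882935202506
263 182
606 [[606.4 -48.8  39.6]
 [612.9 -39.3  42.4]
 [618.8 -29.8  43.8]]
slope [-2.90213837 -0.62464975]
```

View pics/h1.png

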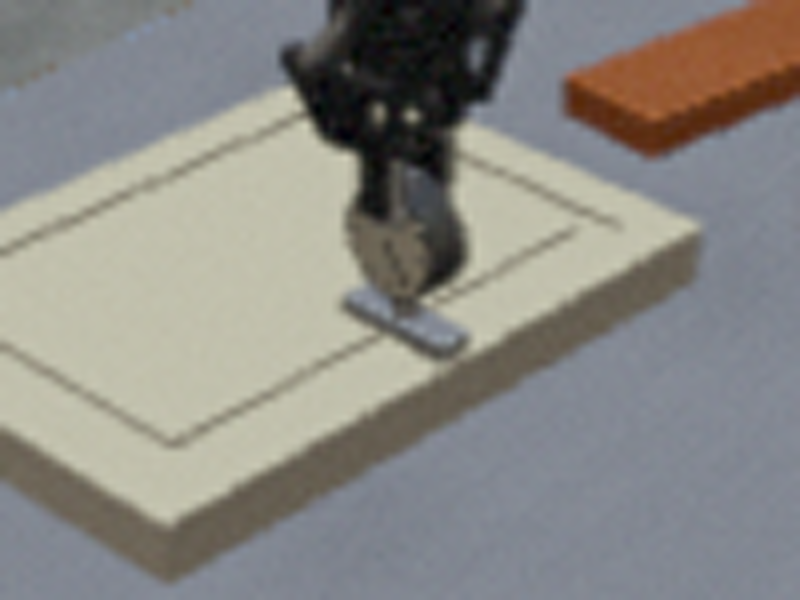

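The foot sits across the groove (crop (405,320)), on the board at mid-side. I'll hold for a second and recheck the slope.

Request:
move_arm --pt "0 0 0 0 0 0 0.01" --pt "0 0 0 0 0 0 0.01" --pt "0 0 0 0 0 0 0.01" --pt "0 0 0 0 0 0 0.01" --pt "0 0 0 0 0 0 0.01"

```text
clock: 11.55
eef_pos: [586.4, -36.5, 64.4]
tool_rot: [3.142, -0.002, -0.079]
force: [1.2, -1.3, 7.2]
width: 21.8
gripper_force: 61.2
```

Request:
move_arm --pt "0 0 0 0 0 0 0.01" --pt "0 0 0 0 0 0 0.01" --pt "0 0 0 0 0 0 0.01" --pt "0 0 0 0 0 0 0.01" --pt "0 0 0 0 0 0 0.01"

```text
clock: 12.05
eef_pos: [586.3, -36.5, 64.4]
tool_rot: [3.141, -0.002, -0.079]
force: [1.7, -1.6, 7.7]
width: 21.9
gripper_force: 61.2
```

Run:
```python
from h import *
W=np.load("w3.npy"); q=W[120:215,235:285].reshape(-1,3)
f=q[(q[:,2]>37)&(q[:,2]<47)&(q[:,0]<616.5)&(abs(q[:,1]+39.3)<8)]
for x in range(605,617,2): print(x,f[abs(f[:,0]-x)<1][:,2].mean().round(2))
for y in range(-47,-31,4): print(y,f[abs(f[:,1]-y)<2][:,2].mean().round(2))
```

```text
605 42.06
607 42.46
609 42.6
611 42.39
613 42.4
615 42.47
-47 42.57
-43 42.56
-39 42.54
-35 42.31
```

The foot is flat and seated: its top at 42.4 mm matches face plus 10 mm, with slope under 1°. Lifting and returning.

Request:
move_arm --pt "0 0 0 0 0 0.01 0.01" --pt "0 0 0 0 0 0.02 0.01" --pt "0 0 0 0 0 0.03 0.01" --pt "0 0 0 0 0 0.025 0.01" --pt "0 0 -0.4 -0.009 0.025 0 0.01"

```text
clock: 12.55
eef_pos: [578.6, -15.9, 151.2]
tool_rot: [3.139, -0.005, -0.092]
force: [0.5, 0.6, -3.8]
width: 21.7
gripper_force: 59.8
```

Request:
move_arm --pt "0 0 -0.4 -0.014 0.038 0 0.01" --pt "0 0 -0.4 -0.014 0.038 0 0.01" --pt "0 0 -0.4 -0.014 0.038 0 0.01" --pt "0 0 -0.4 -0.014 0.038 0 0.01" --pt "0 0 -0.4 -0.014 0.038 0 0.01"

```text
clock: 13.05
eef_pos: [503.7, 179.4, 147.7]
tool_rot: [3.14, 0.004, -0.121]
force: [0.3, 0.4, -3.8]
width: 21.7
gripper_force: 59.8
```

Request:
move_arm --pt "0 0 -0.4 -0.014 0.038 0 0.01" --pt "0 0 -0.4 -0.014 0.038 0 0.01" --pt "0 0 -0.4 -0.014 0.038 0 0.01" --pt "0 0 0 -0.009 0.03 0 0.01" --pt "0 0 0 -0.004 0.017 0 0.01"

```text
clock: 13.55
eef_pos: [448.1, 342.2, 147.8]
tool_rot: [3.141, 0.004, -0.137]
force: [-0.4, 0.2, -3.3]
width: 22.4
gripper_force: 59.8
```

Request:
move_arm --pt "0 0 0 0 0 0 0.01" --pt "0 0 0 0 0 0 0.01"

```text
clock: 13.75
eef_pos: [451.5, 337.6, 147.9]
tool_rot: [3.139, 0.001, -0.142]
force: [1.5, -0.5, -3.5]
width: 21.5
gripper_force: 59.8
```

Run:
```python
from look import *
look('pics/r1.png')
W=np.load("w3.npy")
q=W[155:186,238:280].reshape(-1,3); f=q[(q[:,2]>95)&(q[:,2]<140)]
print(len(f),np.percentile(f,[2,50,98],axis=0).round(1))
P=W.reshape(-1,3); P=P[np.isfinite(P).all(1)]; P=P[(np.hypot(P[:,0]-453,P[:,1]-338)<60)]
for nm,lo,hi in(("stand",5,47),("rim",40,46)):
    q=P[(P[:,2]>lo)&(P[:,2]<hi)]; r=cv2.minAreaRect(q[:,:2].astype(np.float32)); print(nm,len(q),np.round(r[0],1),np.round(r[1],1),round(r[2],1))
c=cv2.imread('pics/r1w.png')
cv2.imwrite('pics/r2.png',cv2.resize(np.hstack([cv2.resize(cv2.imread('pics/r1.png'),(512,384)),c]),(800,300)))
```

```text
t 13.75 [451.52 337.6  147.93] [ 3.1386e+00  9.0000e-04 -1.4240e-01] F [ 1.45 -0.46 -3.54] M [-0.073 -0.013 -0.001] 21.54215187595913
212 230
642 [[471.6 322.5 119.5]
 [478.4 332.1 125.9]
 [484.9 341.8 127.4]]
stand 1958 [457.7 337.8] [55.3 87. ] 82.9
rim 901 [455.2 337.9] [50.  83.9] 80.7
```

View pics/r2.png

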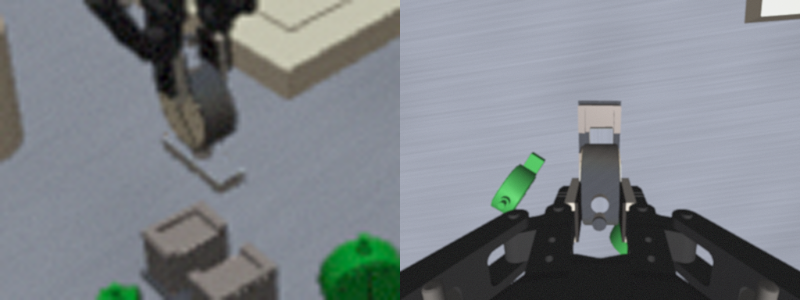

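The gauge hangs upright over the stand (left crop (195,110), stand (210,240)). The offset matches the grasp pose, so I'm lowering it.

Request:
move_arm --pt "0 0 -0.5 0 0.001 -0.02 0.01" --pt "0 0 0 0 0 -0.02 0.01" --pt "0 0 0 0 0 -0.01 0.01" --pt "0 0 0 0 0 0 0.01" --pt "0 0 0 0 0 0 0.01"

```text
clock: 14.35
eef_pos: [452.3, 340.1, 98.8]
tool_rot: [3.142, -0.0, -0.151]
force: [-0.2, -0.4, -3.7]
width: 22.0
gripper_force: 59.8
```

Request:
move_arm --pt "0 0 0 0 0 -0.008 0.01" --pt "0 0 0 0 0 -0.008 0.01" --pt "0 0 0 0 0 -0.006 0.01" --pt "0 0 0 0 0 0 0.01" --pt "0 0 0 0 0 0 0.01"

```text
clock: 14.85
eef_pos: [451.5, 340.6, 76.2]
tool_rot: [3.141, 0.0, -0.15]
force: [-0.4, 1.0, -3.9]
width: 22.5
gripper_force: 59.8
```

Request:
move_arm --pt "0 0 0 0.0005 -0.002 -0.002 0.01" --pt "0 0 0 0 0 -0.002 0.01" --pt "0 0 0 0 0 -0.001 0.01" --pt "0 0 0 0 0 0 0.01" --pt "0 0 0 0 0 0 0.01"

```text
clock: 15.35
eef_pos: [452.2, 338.7, 71.5]
tool_rot: [-3.142, -0.0, -0.15]
force: [0.1, 0.8, -4.4]
width: 22.2
gripper_force: 59.8
```

Request:
move_arm --pt "0 0 0 0 0 -0.0005 0.01" --pt "0 0 0 0 0 0 0.01"

```text
clock: 15.55
eef_pos: [452.2, 338.6, 71.0]
tool_rot: [-3.142, -0.0, -0.15]
force: [0.4, 0.1, -4.2]
width: 22.0
gripper_force: 59.8
```

Request:
move_arm --pt "0 0 0 0 0 -0.0007 0.01" --pt "0 0 0 0 0 0 0.01" --pt "0 0 0 0 0 0 0.01"

```text
clock: 15.85
eef_pos: [452.2, 338.7, 70.3]
tool_rot: [-3.141, -0.0, -0.15]
force: [-0.3, 0.1, -4.1]
width: 22.0
gripper_force: 59.9
```

Request:
move_arm --pt "0 0 0 0 0 -0.0005 0.01" --pt "0 0 0 0 0 0 0.01" --pt "0 0 0 0 0 0 0.01"

```text
clock: 16.15
eef_pos: [452.2, 338.7, 70.2]
tool_rot: [-3.141, -0.0, -0.15]
force: [-1.2, -0.9, 2.9]
width: 21.8
gripper_force: 60.6
```

Foot contact on the pocket floor at the same height as at the grasp. Releasing.

Request:
move_arm --pt "0 0 0 0 0 0 0.028" --pt "0 0 0 0 0 0 0.035" --pt "0 0 0 0 0 0 0.05" --pt "0 0 0 0 0 0 0.07" --pt "0 0 0 0 0 0 0.085"

```text
clock: 16.65
eef_pos: [452.2, 338.7, 69.8]
tool_rot: [-3.141, -0.0, -0.15]
force: [0.0, -0.8, 0.5]
width: 77.1
gripper_force: 0.0
```

Request:
move_arm --pt "0 0 0 0 0 0 0.085" --pt "0 0 0 0 0 0.015 0.085" --pt "0 0 0 0 0 0.03 0.085" --pt "0 0 0 0 0 0.04 0.085" --pt "0 0 0 0 0 0.04 0.085"

```text
clock: 17.15
eef_pos: [451.8, 338.3, 195.8]
tool_rot: [3.141, 0.001, -0.15]
force: [1.0, 0.2, 0.4]
width: 84.7
gripper_force: 0.0
```

Request:
move_arm --pt "0 0 0 0 -0.03 0.03 0.085" --pt "0 0 0 0 -0.04 0.02 0.085" --pt "0 0 0 0 -0.04 0 0.085" --pt "0 0 0 0 0 0 0.085" --pt "0 0 0 0 0 0 0.085"

```text
clock: 17.65
eef_pos: [452.3, 227.9, 245.1]
tool_rot: [-3.141, -0.0, -0.153]
force: [-0.7, -0.4, -0.2]
width: 85.0
gripper_force: 0.0
```

Run:
```python
from h import *
s=telemetry.read_state(); print(s["clock"],s["eef_pos"],s["width"],s["force"])
o=[]
for cam,(u,v) in(("side",(213,250)),("wrist",(170,187))):
    c=eyes.calibration(cam); im,d=eyes.get_image(cam); W=cloud(cam,d,c)
    o.append(cv2.resize(im[v-45:v+45,u-60:u+60],(400,300),interpolation=cv2.INTER_CUBIC))
    P=W.reshape(-1,3); P=P[np.isfinite(P).all(1)]; P=P[(np.hypot(P[:,0]-453,P[:,1]-338)<62)]
    for nm,lo,hi in(("case",75,125),("stand",5,47),("rim",40,46)):
        q=P[(P[:,2]>lo)&(P[:,2]<hi)]; r=cv2.minAreaRect(q[:,:2].astype(np.float32)); print(cam,nm,len(q),np.round(r[0],1),np.round(r[1],1),round(r[2],1),np.percentile(q[:,2],[50,99]).round(1))
    for n in("gauge_grip","foot","stand"): print(n,[np.round(w(cam,x["location"],c)).tolist() for x in finder.pinpoint(cam,n)])
cv2.imwrite("pics/end.png",np.hstack(o))
```

```text
17.65 [452.34087494 227.91603496 245.09663111] 85.00449232884505 [-0.68051205 -0.41378825 -0.22778261]
side case 283 [449.6 339.5] [26.1 51.1] 80.6 [102.1 120.8]
side stand 574 [451.7 346.3] [62.3 97.5] 87.0 [33.2 46.7]
side rim 165 [451.8 338.6] [50.  90.2] 81.5 [43.7 45.8]
gauge_grip [[333.0, 315.0, 66.0], [453.0, 338.0, 6.0], [454.0, 339.0, 90.0], [419.0, 443.0, 60.0]]
foot [[421.0, 443.0, 19.0], [456.0, 338.0, 40.0], [334.0, 314.0, 20.0]]
stand [[455.0, 334.0, 3.0]]
wrist case 1528 [452.9 336.7] [25.  55.7] 81.4 [108.9 120.6]
wrist stand 1662 [452.6 336.7] [53.3 93.7] 81.3 [38.9 46.6]
wrist rim 722 [452.7 338. ] [50.5 88. ] 81.6 [43.1 45.7]
gauge_grip [[452.0, 339.0, 85.0], [331.0, 310.0, 70.0]]
foot [[422.0, 436.0, 20.0], [452.0, 338.0, 39.0], [332.0, 311.0, 21.0]]
stand []
```

View pics/end.png

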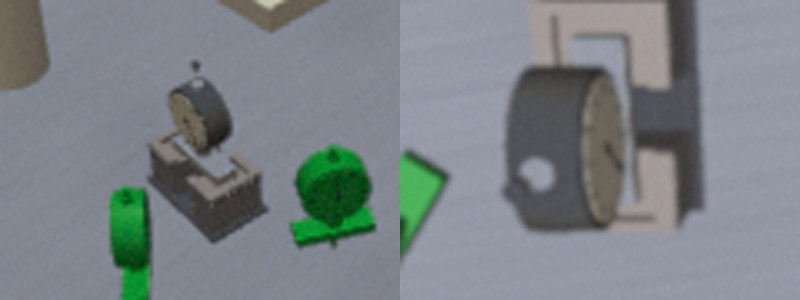

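The gauge stands upright and centred in its pocket (left crop (200,115)), and the small knob on top is now raised along with the pushed-in probe. Handing in.

```bash
python3 -c "
from cell import ctrl; print(ctrl.finish_job())"
```

```text
the job is handed in; nothing more can be done
None
```

The juice groove is about 4 mm deep (measured from camera depth; I did not read the dial); the gauge was seated flat across it for over a second at about 11 N in all, is back upright in its stand with the probe untouched since, and the job is handed in (no verdict was returned).

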